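# Wedge a jar up to the height gauge

### The arm

A 7-joint arm with a two-finger parallel gripper is mounted at the origin on a cart in front of the work surface, level with it; the furniture and walls round the work are solid. World frame = base frame: x ahead of the robot, y to its left, z up, the work surface at z = 0. Lengths are in mm, angles in rad, forces in N, time in s.
With the tool pointing down it reaches from about 400 to 900 mm from the base axis. Payload 5.6 kg.
Tool frame: the origin (TCP) lies midway between the tips of the shut fingers; the grasp point (between the pads) lies 19 mm behind it; x points along the fingers, y is the direction in which the jaws open and shut, and the axes are right-handed (so a half turn about x gives the same grasp; the last joint's range is limited). The gripper opens to 92 mm and grips with 3 to 60 N. Pads are 20 mm wide; open, the fingers measure 128 mm over their backs; the gripper's body (75 mm by 189 mm) begins 69 mm behind the grasp point.
Start: joints at [-1.305, 0.468, -0.012, 1.603, 0.006, 1.071, -0.056], TCP at [197.586, 619.248, 214.592] pointing down, gripper open.
Joint ranges: [-2.53, 2.53], [-0.31, 2.02], [-1.57, 1.55], [0.28, 2.44], [-1.29, 4.43], [0.15, 1.84], [-2.92, 2.92]. Speed limits (rad/s): [2.57, 2.57, 3.14, 3.14, 3.14, 3.14, 3.14].

### API

Orientations are given as a rotation vector (axis times angle).
In Python, from cell import robot, grip, kin, viewer gives the robot as it stands. Calls block until the motion is done:
- robot.movep(position, orientation): joint-space move of the TCP to a pose.
- robot.servo_line(position, feed=150, rotation=None): straight line of the TCP; rotation=None keeps the orientation; feed is the mean speed in mm/s.
- robot.goto_joints(angles): joint-space move.
- grip(opening, newtons=None): opening from 0.0 (shut) to 1.0 (fully open); newtons is the grip in N (None keeps the last); returns when the fingers have stopped.
- robot.hold(seconds).
- kin.ik(position, orientation): joint angles nearest the present ones, or None.
- robot.observe(): the state.
- viewer.read_camera(name): name is "side" or "top" or "wrist"; returns the picture (384x512x3 uint8, red, green, blue); there is no depth.
- viewer.camera_info(name): a dict with "camera_matrix" (3x3 intrinsics, pixels), "R" (3x3) and "t" (3): a world point X has camera coordinates R X + t. Camera axes: x right, y down, z forward; pixel columns grow to the right and rows downward; lengths in mm; the calibration is good to about 2 mm. A picture is of the moment at which its call begins: read the wrist's pose just before it. camera_info takes no time and is no camera call; for the wrist camera it gives the pose at the moment of the call.
A pose or a line that the arm cannot do raises robot.IKError and nothing moves.
- robot.job_done(): hands the job in, once; it reports no verdict.
Trained networks look in the newest picture that a camera, given by its name, has taken for a name from the list of things; names that differ only in an ending like _2 or _b are one class to them, and where a whole thing is asked for, a point or a joint stands for the part that bears it (a point fixed in the world has none). Each returns a list of dicts, best first, with "confidence" (0 to 1); they miss things now and then, are a little off and sometimes report something else, mostly with a low value. They report only what shows in the picture. A call takes as long as a camera call. They do not tell look-alikes from the thing itself.
- viewer.silhouettes(name, camera): "mask" (384x512 bool, what is visible of it).
- viewer.pinpoint(name, camera): "at" ([x, y, z] in mm, in the coordinates of the camera as it stood for that picture, good to about 4 mm: a listed point, or the origin of a listed thing).
The state is a dict: "t": time; "joints": joint angles; "joint_velocities": joint speeds; "joint_torque": joint torques, N m; "tcp_pos": TCP position; "tcp_rot": TCP orientation; "contact_force": force on the tool from outside, world axes, zero at the start; "wrist_torque": the same for the moment, N m; "grip_width": opening from 0.0 (shut) to 1.0 (fully open).
Only numpy, scipy, OpenCV 4.12 (cv2) and the standard library are available. Lean on these libraries where they do the work, as an engineer would, in place of code of your own. Each camera call takes 0.05 s, during which the arm holds its last target. There are 200 camera calls.

### The job

The jar on the little lifting platform has to be brought up to the height gauge. Take the grey wedge by its block, slide it thin end first along the table between the stand's rails and under the platform's roller, and push it in slowly until the jar's cap has risen to the gauge finger and bears on it lightly, with about 5 N (never as much as 20 N); then let go and leave the wedge in place, holding the jar there. Raise the platform only with the wedge, do not jam the wedge hard against the stand, do not touch the jar or the gauge with the robot, and leave the other things on the table alone.

Things in the scene. Friction and masses are not known exactly. Their poses are not given: they have to be found in the camera images.
- wedge_grip (a point): Loose grey plastic wedge, 155 mm long, 30 mm wide, 0.11 to 0.23 kg. Point: centre of its grip block (45 mm long, 30 wide, 40 high), 20 mm above the flat underside; x runs along the wedge to the thin tip, z up. Before the block lies a plain ramp 110 mm long, its top falling from 31.5 mm at the block to 4 mm at the tip: 1 mm of height per 4 mm of length.
- wedge_tip (a point): Tip of the wedge: middle of its thin end, on the underside, 132.5 mm ahead of the grip's centre along x. Axes as wedge_grip. The last 12 mm narrow to 22 mm wide. Friction of wedge on table is about 0.5 to 0.75, so a wedge that is let go stays in.
- stand: Jar stand, fixed. Origin on the table under the platform's centre; x is the way the wedge goes in (level, toward the robot's left), z up. Two aluminium rails 10 mm high lie along x from -53 to +68 mm, 40 mm clear between them (y -20 to +20), the bare table as floor; at x -53 to -75 mm they flare outward. A cross bar closes the channel at x = +68 mm.
- platform_mid (a point): Centre of the top of the stand's steel platform as it rests, unlifted (this point stays with the stand): 25 mm above the table. Platform 86 x 76 x 8 mm, 0.28 kg, free to run up to 20 mm straight up on two rods; it falls back by its weight. Axes as stand.
- mouth (a point): Point on the table straight below the platform's roller, at x = -35 mm, y = 0 of the stand; axes as stand. The roller lies along y under the platform's front edge, 12 mm thick, turns freely, and its lowest line is 8 mm above the table at rest; the wedge's ramp lifts the platform there.
- jar_mid (a point): Closed filled glass jar with a flat cap, 66 mm across, 91 mm high, 0.18 to 0.33 kg, standing loose on the middle of the platform between four small pins. Point: its centre, half-way up.
- gauge: Height gauge: fixed steel post, 185 mm high, behind the platform; origin on the table at its foot, at x = +90 mm, y = 0 of the stand, axes as stand. An arm clamped to it holds an upright finger with a round black tip over the cap's middle. Its height is not reported: at the start 4 to 12 mm lie between cap and tip. The finger is sprung: it yields upward 1 mm per 8 N.
- tally_counter_mid (a point): Bystander: hand tally counter, 76 x 50 x 22 mm, loose on the table; this point is its centre, half-way up. To be left alone. Beyond it, to the left (y from about 0.2 to 0.4 m), a fixed black drum heater with its handle stands on a tripod, up to about 230 mm high: pass above it.
- closed_jar_mid (a point): Bystander: closed jar on the table, 66 mm across and 91 mm high, loose on the table; this point is its centre, half-way up. To be left alone.
- thermometer_mid (a point): Bystander: digital probe thermometer lying flat, 40 x 195 x 16 mm, loose on the table; this point is its centre, half-way up. To be left alone.
- date_stamp_mid (a point): Bystander: wooden hand stamp standing upright, 30 x 50 mm and 76 mm high, loose on the table; this point is its centre, half-way up. To be left alone.
- ink_pad_mid (a point): Bystander: flat closed pad box, 62 x 94 x 19 mm, loose on the table; this point is its centre, half-way up. To be left alone. Behind the work, from x = 0.575 m on, stand fixed crates, up to about 400 mm high: come down from above, clear of them.
There are look-alikes about, which are no part of the job. Leave any turquoise look-alike of the part that bears jar_mid alone.

How it is judged:
By the outcome, as a careful person would: the job done as asked, in the order asked, and still so for the second after the job is handed in, with the robot touching nothing.
It also fails if it takes over 58 s, if anything falls off the work surface, if the arm or the gripper's body presses on something with over 40 N, if the wrist force passes 120 N, or if a joint passes its speed limit or range.

## Working session

There is one attempt and no reset: what is moved stays moved. The work goes in short steps, each a Python script; the robot and the scene stay as the last script left them, time stands still between calls to the robot, and variables do not carry over. Pictures are saved under pics/ and viewed, about 8 in all and at most 12, crops included, and the job is handed in when it is done.

```bash
mkdir -p pics
cat > h.py <<'E'
import numpy as np, cv2
from cell import robot, grip, kin, viewer
def world(p,ci): return np.array(ci["R"]).T@(np.array(p)-np.array(ci["t"]))
def look(cam,names,thr=0.2):
    ci=viewer.camera_info(cam); im=viewer.read_camera(cam)
    for n in names:
        for d in viewer.pinpoint(n,cam)[:3]:
            if d["confidence"]>thr: print(cam,n,round(d["confidence"],2),world(d["at"],ci).round(1))
    return im,ci
def save(im,f): cv2.imwrite("pics/"+f,im[:,:,::-1])
def px(P,ci):
    c=np.array(ci["R"])@np.array(P)+np.array(ci["t"]); u=np.array(ci["camera_matrix"])@c; return u[:2]/u[2]
E
python3 - <<'E'
from h import *
N=["wedge_grip","wedge_tip","stand","platform_mid","mouth","jar_mid","gauge","closed_jar_mid","tally_counter_mid","thermometer_mid","date_stamp_mid","ink_pad_mid"]
ims=[]
for c in("side","top"):
    im,ci=look(c,N); save(im,c+"0.png"); print(c,"cam pos",(-np.array(ci["R"]).T@np.array(ci["t"])).round(0),np.array(ci["camera_matrix"])[0,0])
o=robot.observe();print(o["t"],o["tcp_pos"],o["tcp_rot"],o["contact_force"])
E
```

```text
side wedge_grip 0.76 [ 436.9 -334.4   22.2]
side wedge_tip 0.57 [ 417.9 -210.4    1.1]
side stand 0.6 [444.7  34.7   2.4]
side platform_mid 0.75 [445.3  37.6  27.8]
side mouth 0.82 [ 4.425e+02 -4.000e-01  2.400e+00]
side mouth 0.7 [448.4  35.9   1.5]
side jar_mid 0.66 [444.   38.6  72.7]
side gauge 0.69 [ 4.511e+02  1.314e+02 -3.000e-01]
side gauge 0.58 [561.3  77.7  11.9]
side closed_jar_mid 0.98 [ 373.6 -432.3   49. ]
side thermometer_mid 0.84 [ 361.8 -169.6    6.4]
side date_stamp_mid 0.8 [ 523.  -428.3   40.9]
side ink_pad_mid 0.55 [564.   80.8  10. ]
side cam pos [-314. -161.  845.] 351.3691168420426
top wedge_grip 0.56 [ 436.1 -334.4   16.9]
top wedge_grip 0.4 [561.7  79.6  13.8]
top wedge_tip 0.76 [ 412.6 -208.2   -0.7]
top stand 0.63 [560.6  77.9  10.5]
top platform_mid 0.95 [442.9  35.7  25.6]
top mouth 0.64 [4.424e+02 2.000e-01 2.200e+00]
top jar_mid 0.91 [445.1  38.1  69.2]
top jar_mid 0.68 [555.3 447.   46.8]
top jar_mid 0.24 [375.6 197.2  12.2]
top gauge 0.63 [ 522.3 -427.1   36.8]
top gauge 0.57 [4.509e+02 1.258e+02 4.000e-01]
top closed_jar_mid 0.97 [ 372.1 -437.5   43.1]
top tally_counter_mid 0.77 [374.  195.1   8.2]
top thermometer_mid 0.77 [ 359.7 -171.     4.5]
top thermometer_mid 0.66 [444.3  36.   27.6]
top date_stamp_mid 0.47 [ 517.7 -428.3   40.6]
top ink_pad_mid 0.84 [560.2  81.1  14.9]
top cam pos [ 376.   10. 1559.] 496.25262957172333
1.3 [197.58309967 619.2402328  214.58980203] [ 0.24239921  1.55711903 -0.24236943] [-0.31371782 -0.94320002  0.91799475]
```

View pics/top0.png

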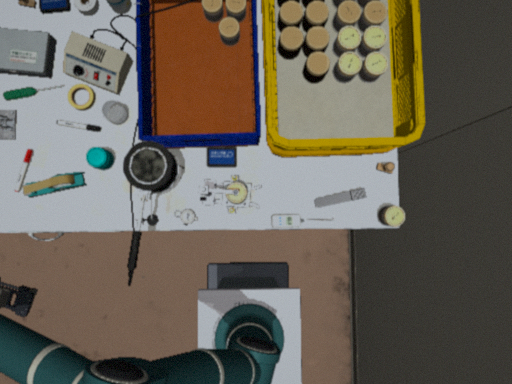

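View pics/side0.png

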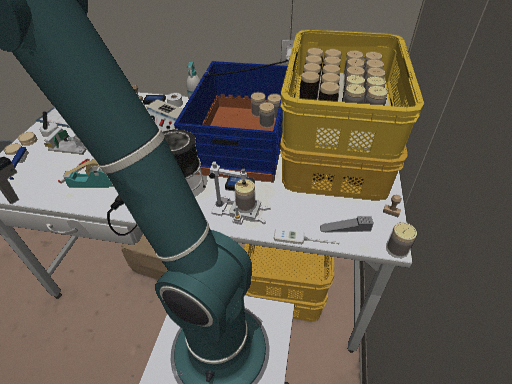

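The top picture shows the wedge at about (341,197), the stand with its jar at (235,193), the turquoise look-alike at (100,158) and the yellow-crate jars behind the work. The side picture agrees: wedge at (347,224), stand at (240,200). The network's positions fit the sizes given. Next I move above the crates to look closely with the wrist camera.

```bash
cat >> h.py <<'E'
from scipy.spatial.transform import Rotation as Ro
def down(yaw,flip=1):
    "tool down, jaws across the axis whose heading is yaw"
    x=np.array([0,0,-1.]); y=flip*np.array([-np.sin(yaw),np.cos(yaw),0]); return Ro.from_matrix(np.c_[x,y,np.cross(x,y)]).as_rotvec()
E
python3 - <<'E'
from h import *
o=robot.observe();R=Ro.from_rotvec(o["tcp_rot"]).as_matrix();print(R.round(2))
ci=viewer.camera_info("wrist");C=np.array(ci["R"])
print("cam in tool",R.T@(-C.T@np.array(ci["t"])-o["tcp_pos"]),"axes",(R.T@C.T).round(2),np.array(ci["camera_matrix"])[0,0])
for f in(1,-1):
  for p in([197,619,450],[420,-60,330],[436,-334,28],[442,-80,28]):
    q=kin.ik(p,down(np.radians(88 if p[1]>-300 else 99.5),f)); print(f,p,None if q is None else np.round(q,2))
E
```

```text
[[ 0.    0.3   0.95]
 [ 0.    0.95 -0.3 ]
 [-1.    0.    0.  ]]
cam in tool [-1.71085341e+02 -1.10696167e-01 -7.45986403e+01] axes [[ 0.   -0.26  0.96]
 [ 1.   -0.   -0.  ]
 [ 0.    0.96  0.26]] 328.6075206482162
1 [197, 619, 450] [-1.07  0.38 -0.36  1.24  0.13  1.55  1.7 ]
1 [420, -60, 330] None
1 [436, -334, 28] [-0.28  1.12  1.33  2.02 -1.24  1.18 -1.36]
1 [442, -80, 28] [ 0.45  0.49 -0.4   2.18  0.37  0.53  2.87]
-1 [197, 619, 450] [-1.49  0.34  0.26  1.27 -0.09  1.54 -1.28]
-1 [420, -60, 330] [-0.81 -0.12  0.82  2.01  0.1   1.22 -0.06]
-1 [436, -334, 28] [ 0.3   0.59  0.38  1.99 -0.35  0.63  1.07]
-1 [442, -80, 28] [-0.44  0.53  0.66  2.24 -0.62  0.56  0.66]
```

Run:
```python
from h import *
o=robot.observe();p=np.array(o["tcp_pos"])
robot.servo_line([p[0],p[1],430],feed=250)
q=np.array(kin.ik([420,-60,430],down(np.radians(88),-1))); q[6]-=np.pi; print(q.round(2))
robot.goto_joints(q); o=robot.observe(); print(o["t"],o["tcp_pos"],np.array(o["joints"]).round(2))
for pos,yaw,nm,ns in(([444,-45,230],88,"w1",["wedge_tip","stand","platform_mid","mouth","jar_mid","gauge"]),([436,-330,190],99.5,"w2",["wedge_grip","wedge_tip"])):
    robot.movep(pos,down(np.radians(yaw),1)); o=robot.observe(); print(o["t"],o["tcp_pos"].round(1),np.array(o["joints"]).round(2))
    im,ci=look("wrist",ns); save(im,nm+".png")
    np.savez(nm,R=ci["R"],t=ci["t"],K=ci["camera_matrix"])
    for n in(["wedge_grip"] if nm=="w2" else []):
        for d in viewer.silhouettes(n,"wrist")[:2]:
            print(d["confidence"],d["mask"].sum()); cv2.imwrite("pics/mask.png",d["mask"].astype(np.uint8)*255) if d["confidence"]>.5 else 0
print(robot.observe()["t"])
```

```text
[-0.8  -0.19  0.75  1.83  0.13  1.45 -3.25]Traceback (most recent call last):
  File "<stdin>", line 5, in <module>
cell.IKError: the arm cannot take that pose within its joint ranges
```

Run:
```python
from h import *
for p,y in (([420,-200,400],99),([436,-330,400],99),([436,-330,190],99),([430,-250,400],110),([444,-80,230],88)):
    q=kin.ik(p,down(np.radians(y),-1)); print(p,None if q is None else np.round(q,2))
```

```text
[420, -200, 400] [-0.99 -0.21  1.23  1.83  0.2   1.39  0.35]
[436, -330, 400] [-0.34  0.23  1.12  1.65 -0.21  1.39  0.97]
[436, -330, 190] [-0.11  0.42  0.89  1.92 -0.39  0.98  1.12]
[430, -250, 400] [-1.19 -0.23  1.51  1.76  0.24  1.4   0.62]
[444, -80, 230] [-0.75  0.12  0.94  2.1  -0.12  0.98  0.21]
```

```bash
python3 - <<'E'
from h import *
q=np.array(kin.ik([436,-330,400],down(np.radians(99.5),-1))); q[6]-=np.pi; print(q.round(2))
robot.goto_joints(q); o=robot.observe(); print(o["t"],o["tcp_pos"],np.array(o["joints"]).round(2))
for pos,yaw,nm,ns in(([436,-330,190],99.5,"w2",["wedge_grip","wedge_tip"]),([440,-170,200],95,"w1",["wedge_grip","wedge_tip","stand","platform_mid","mouth","jar_mid","gauge"])):
    try: robot.movep(pos,down(np.radians(yaw),1))
    except robot.IKError as e: print(e); continue
    o=robot.observe(); print(o["t"],o["tcp_pos"].round(1),np.array(o["joints"]).round(2))
    im,ci=look("wrist",ns); save(im,nm+".png"); np.savez(nm,R=ci["R"],t=ci["t"],K=ci["camera_matrix"])
for y in(-80,-60): 
    q=kin.ik([444,y,28],down(np.radians(88),1)); print(y,None if q is None else np.round(q,2))
print(robot.observe()["t"])
E
python3 -c "
import cv2,numpy as np
a=[cv2.imread('pics/%s.png'%n) for n in('w2','w1')]
cv2.imwrite('pics/w12.png',cv2.resize(np.vstack(a),None,fx=.78,fy=.78))"
```

```text
[-0.34  0.23  1.12  1.65 -0.21  1.39 -2.16]
5.725 [ 436.58775279 -329.37998671  399.88990329] [-0.34  0.23  1.12  1.65 -0.21  1.39 -2.16]
6.575 [ 437.  -330.8  191.2] [-0.17  0.45  0.97  1.92 -0.44  1.   -1.97]
wrist wedge_grip 0.61 [ 446.1 -343.5   23.3]
wrist wedge_tip 0.58 [ 412.7 -208.8   -0. ]
7.4083 [ 440.7 -170.7  200.8] [-0.63  0.28  1.1   2.09 -0.31  0.94 -2.41]
wrist wedge_tip 0.97 [ 412.3 -210.8   -1.5]
wrist mouth 0.96 [ 4.421e+02  9.000e-01 -4.000e-01]
wrist jar_mid 0.64 [445.8  34.8  68.9]
-80 [-0.53  0.57  0.79  2.24 -0.73  0.61 -2.37]
-60 [-0.58  0.57  0.78  2.24 -0.73  0.6  -2.42]
7.8083
```

View pics/w12.png

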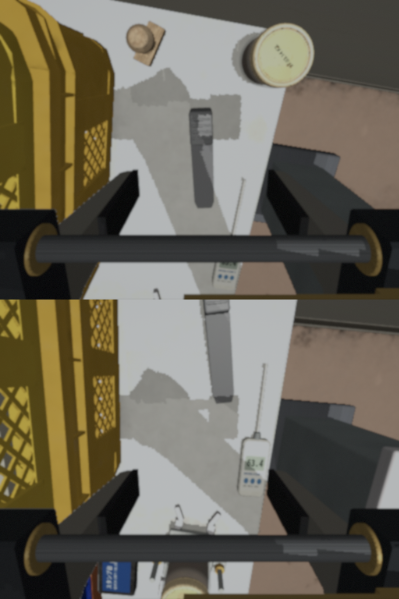

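```bash
python3 -c "
import cv2,numpy as np
a=cv2.resize(cv2.imread('pics/w2.png')[125:275,220:300],None,fx=4,fy=4,interpolation=2)
b=cv2.resize(cv2.imread('pics/w1.png')[250:384,180:300],None,fx=4,fy=4,interpolation=2)
h=max(a.shape[0],b.shape[0]);p=lambda i:cv2.copyMakeBorder(i,0,h-i.shape[0],0,0,0)
cv2.imwrite('pics/crop.png',np.hstack([p(a)[:600],p(b)[:600]])[:, :800]); print(a.shape,b.shape)"
```

```text
(600, 320, 3) (536, 480, 3)
```

View pics/crop.png

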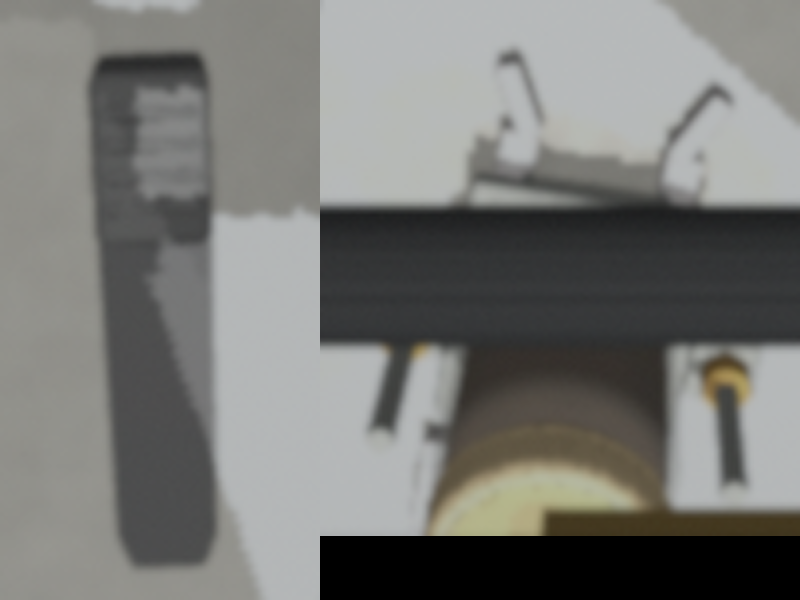

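Run:
```python
import numpy as np
def bp(f,u,v,z):
    d=np.load(f+".npz");r=d["R"].T@np.linalg.inv(d["K"])@[u,v,1];c=-d["R"].T@d["t"];return c+r*(z-c[2])/r[2]
w={k:bp("w2",220+x/4,125+y/4,z) for k,(x,y,z) in dict(rl=(102,66,40),rr=(204,66,40),fl=(100,240,40),fr=(209,240,40),tl=(135,566,3),tr=(203,564,3)).items()}
for k in w: print(k,w[k].round(1))
rear=(w["rl"]+w["rr"])/2;tip=(w["tl"]+w["tr"])/2;fr=(w["fl"]+w["fr"])/2
print("len",np.linalg.norm((tip-rear)[:2]),"blk",np.linalg.norm((fr-rear)[:2]),"yaw",np.degrees(np.arctan2(*(tip-rear)[[1,0]])),"rear",rear)
s={k:bp("w1",180+(x-320)/4,250+y/4,z).round(1) for k,(x,y,z) in dict(flL=(512,52,10),flR=(720,90,10),pl=(478,175,25),pr=(664,200,25)).items()};print(s)
d=s["pl"]-s["pr"];print("stand yaw",np.degrees(np.arctan2(d[1],d[0]))-90 if 0 else np.degrees(np.arctan2(d[1],d[0]))+90)
```

```text
rl [ 456.  -359.6   40. ]
rr [ 431.3 -363.7   40. ]
fl [ 449.7 -315.9   40. ]
fr [ 422.4 -320.4   40. ]
tl [ 423.6 -206.2    3. ]
tr [ 403.4 -210.2    3. ]
len 156.39505380120838 blk 44.17868295901021 yaw 101.10758415252384 rear [ 443.62670865 -361.6614135    40.        ]
{'flL': array([468.9, -45.7,  10. ]), 'flR': array([404.3, -38.4,  10. ]), 'pl': array([475.6, -12.2,  25. ]), 'pr': array([419.1,  -8.5,  25. ])}
stand yaw 86.25323690578665
```

```bash
cat >> h.py <<'E'
M=np.array([442.3,0.3]); YS=np.radians(86.2); S=np.array([np.cos(YS),np.sin(YS)])
def along(d,z,lat=0): # grip centre at distance d from the mouth along the channel
    p=M+S*d+lat*np.array([-S[1],S[0]]); return [p[0],p[1],z]
def st(tag=""):
    o=robot.observe(); print(tag,round(o["t"],2),o["tcp_pos"].round(2),"F",o["contact_force"].round(2),"T",o["wrist_torque"].round(2),"w",round(o["grip_width"],3)); return o
E
python3 - <<'E'
from h import *
R=down(np.radians(101),1)
grip(0.6,30)
robot.movep([438.5,-339.5,110],R); st()
robot.servo_line([438.5,-339.5,9],feed=80); st("down")
grip(0.0,30); st("grip")
robot.servo_line([438.5,-339.5,45],feed=80); st("lift")
robot.servo_line(along(-190,45),feed=120,rotation=down(YS,1)); o=st("pre")
print(np.array(o["joints"]).round(2))
im,ci=look("wrist",["wedge_grip","wedge_tip","mouth"]); save(im,"w3.png"); np.savez("w3",R=ci["R"],t=ci["t"],K=ci["camera_matrix"])
E
```

```text
9.29 [ 438.77 -338.91  110.11] F [-0.05  0.64 -0.02] T [0.11 0.07 0.04] w 0.6
down 10.7 [ 438.82 -339.75    9.46] F [ 0.4  -0.06  0.02] T [0.07 0.19 0.04] w 0.601
grip 11.2 [ 438.98 -339.59    9.25] F [0.73 0.26 2.05] T [ 0.11 -0.06 -0.01] w 0.326
lift 11.8 [ 438.7  -339.25   45.27] F [-0.02  0.04 -2.23] T [ 0.01  0.09 -0.03] w 0.325
pre 13.2 [ 429.77 -189.97   45.11] F [-0.6  -0.18 -2.82] T [0.08 0.12 0.  ] w 0.324
[-0.37  0.6   0.9   2.19 -0.76  0.69 -2.14]
wrist wedge_grip 0.89 [ 432.  -195.5   56.1]
```

View pics/w3.png

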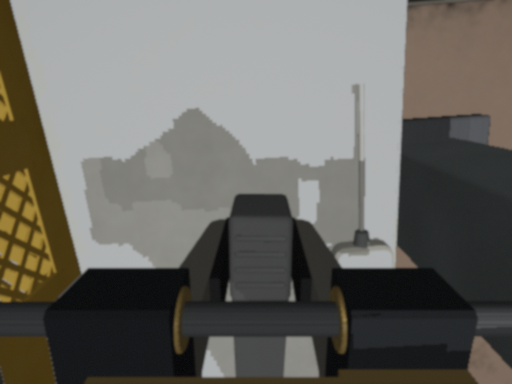

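```bash
python3 - <<'E'
from h import *
robot.servo_line(along(-190,9.2),feed=60); st("set")
for c in("top","side"):
    im,ci=look(c,["wedge_grip","wedge_tip","mouth","platform_mid"],.4)
    u,v=px([440,-60,10],ci).astype(int); k=45 if c=="top" else 70
    cr=im[v-k:v+k,u-k:u+k]; a=cv2.resize(cr,(400,400),interpolation=2); save(a,c+"3.png"); print(c,u-k,v-k,400/(2*k))
    print("axis px",px(along(-150,0),ci).round(1),px(along(-57.5,0),ci).round(1),px(along(0,10),ci).round(1))
E
python3 -c "
import cv2,numpy as np
cv2.imwrite('pics/ts3.png',np.hstack([cv2.imread('pics/%s3.png'%c) for c in('top','side')]))"
```

```text
set 14.15 [ 428.96 -189.02    8.91] F [-2.4   1.46  5.76] T [ 0.31  0.6  -0.06] w 0.322
top wedge_tip 0.6 [435.5 -54.7  -2.4]
top mouth 0.89 [445.7   1.2   2.7]
top platform_mid 0.68 [445.7  35.9  29.5]
top 221 149 4.444444444444445
axis px [295.2 197.2] [265.8 195.6] [247.6 194.4]
side wedge_grip 0.54 [ 425.9 -185.8   22.5]
side wedge_grip 0.42 [444.8  35.4   1.8]
side wedge_tip 0.86 [ 4.426e+02 -5.740e+01 -4.000e-01]
side mouth 0.68 [443.1  -1.2   3.7]
side platform_mid 0.66 [444.3  36.5  30.9]
side 203 144 2.857142857142857
axis px [301.3 222. ] [272.8 216.8] [255.6 211.5]
```

View pics/ts3.png

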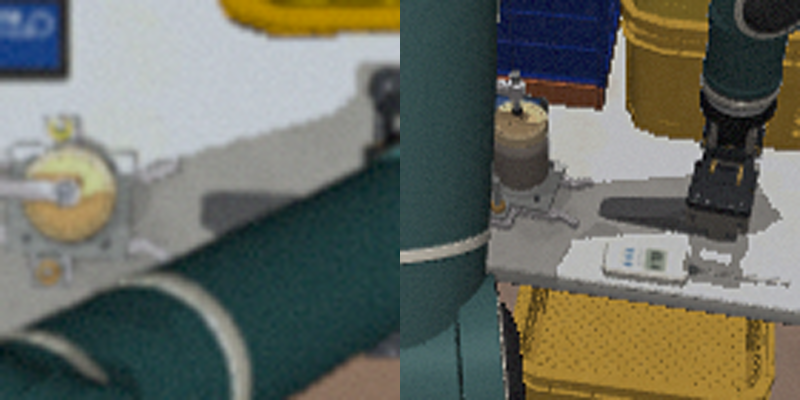

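Run:
```python
from h import *
for d,f in((-160,40),(-135,30),(-120,25)):
    robot.servo_line(along(d,9.5),feed=f); o=st(d)
    if np.abs(o["contact_force"][:2]).max()>15: break
else:
    for d in range(-117,-95,3):
        robot.servo_line(along(d,9.5),feed=15); o=st(d)
        if np.abs(o["contact_force"][:2]).max()>15: break
```

```text
-160 15.55 [ 431.75 -159.53    9.56] F [ 0.37 -0.9  -1.75] T [ 0.01  0.14 -0.04] w 0.322
-135 16.53 [ 433.37 -134.57    9.54] F [-0.47 -0.45 -1.78] T [0.01 0.09 0.07] w 0.325
-120 17.28 [ 434.36 -119.46    9.52] F [-0.08 -0.66 -3.  ] T [-0.02  0.01  0.01] w 0.325
-117 17.63 [ 434.6  -116.53    9.42] F [ 0.38 -0.4  -4.37] T [-0.35 -0.   -0.1 ] w 0.323
-114 17.98 [ 434.79 -114.12    9.57] F [-0.76 -4.14 -4.63] T [-1.17  0.08 -0.04] w 0.323
-111 18.33 [ 435.15 -110.2     9.5 ] F [-0.03 -3.17 -5.5 ] T [-1.06 -0.09 -0.12] w 0.324
-108 18.68 [ 435.33 -107.07    9.5 ] F [ 0.8  -2.79 -5.23] T [-0.88 -0.22 -0.22] w 0.326
-105 19.03 [ 435.52 -104.21    9.52] F [ 2.03 -2.38 -5.12] T [-0.93 -0.29 -0.23] w 0.325
-102 19.38 [ 435.69 -101.21    9.52] F [ 2.71 -2.01 -5.39] T [-0.97 -0.39 -0.23] w 0.325
-99 19.73 [435.93 -98.2    9.52] F [ 2.88 -2.69 -5.42] T [-0.93 -0.51 -0.33] w 0.323
-96 20.08 [436.09 -95.24   9.52] F [ 3.17 -2.97 -5.84] T [-0.96 -0.64 -0.33] w 0.324
```

```bash
cat >> h.py <<'E'
def step(d,z,lat,feed=8):
    robot.servo_line(along(d,z,lat),feed=feed); F=[];T=[]
    for _ in range(6):
        robot.hold(0.03); o=robot.observe(); F.append(o["contact_force"]);T.append(o["wrist_torque"])
    F=np.mean(F,0); print(d,round(o["t"],2),np.array(o["tcp_pos"]).round(2),"F",F.round(2),"T",np.mean(T,0).round(2)); return F
E
python3 - <<'E'
from h import *
step(-96,9.5,0)
step(-96,9.1,-0.8)
im=viewer.read_camera("side"); ci=viewer.camera_info("side")
u,v=px([446,40,110],ci).astype(int); print(u,v); save(cv2.resize(im[v-45:v+45,u-45:u+45],(540,540),interpolation=2),"s4.png")
E
```

```text
-96 20.53 [436.03 -95.31   9.5 ] F [ 3.61 -1.98 -5.74] T [-0.7  -0.68 -0.35]
-96 20.99 [436.35 -95.4    9.03] F [ 1.65 -2.05 -3.66] T [-0.46 -0.27 -0.18]
242 186
```

View pics/s4.png

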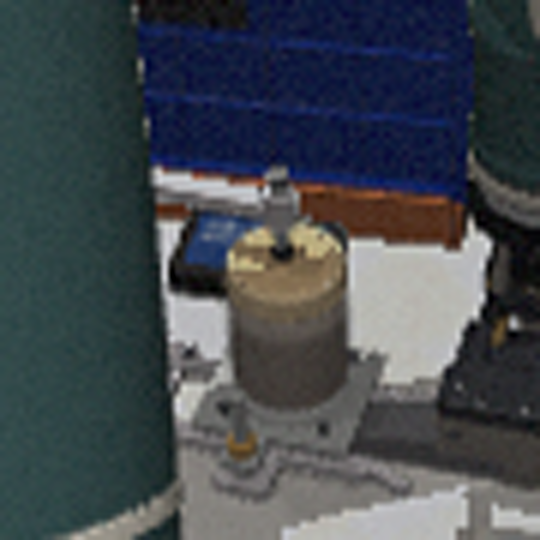

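Run:
```python
from h import *
F0=step(-96,8.8,-1.2)
L=[]
for i in range(1,17):
    F=step(-96+i,8.8,-1.2); L.append(F[1])
    if F[1]<F0[1]-5: break
```

```text
-96 21.49 [436.49 -95.4    8.91] F [-2.4  -0.94  5.53] T [-0.23  0.66 -0.11]
-95 21.97 [436.61 -95.35   8.91] F [-3.24 -4.23  4.88] T [-0.71  0.8   0.03]
-94 22.44 [436.83 -95.11   8.92] F [-2.28 -6.38  3.13] T [-1.03  0.67  0.16]
```

Run:
```python
from h import *
step(-94,9.1,-0.8)
for i in range(1,14):
    F=step(-94+i,9.1,-0.8)
    if F[1]<-11 or abs(F[0])>10: break
```

```text
-94 22.89 [436.7  -94.96   9.08] F [-0.94 -6.28 -0.34] T [-1.07  0.38  0.07]
-93 23.37 [436.8  -94.01   9.08] F [-1.23 -6.16 -0.4 ] T [-1.09  0.39  0.06]
-92 23.84 [436.87 -93.     9.08] F [-1.24 -6.15 -0.51] T [-1.11  0.35  0.03]
-91 24.32 [436.93 -91.99   9.07] F [-1.2 -6.5 -0.6] T [-1.12  0.34  0.04]
-90 24.79 [437.05 -90.98   9.08] F [-0.99 -5.81 -0.87] T [-1.07  0.33  0.02]
-89 25.27 [437.12 -90.05   9.09] F [-0.68 -6.02 -0.7 ] T [-1.13  0.31  0.03]
-88 25.74 [437.15 -89.31   9.1 ] F [-0.97 -7.   -0.86] T [-1.26  0.31  0.02]
-87 26.22 [437.25 -88.64   9.13] F [-1.03 -7.83 -0.54] T [-1.38  0.38  0.05]
-86 26.69 [437.3  -87.94   9.16] F [-0.9  -8.52 -0.8 ] T [-1.54  0.41  0.06]
-85 27.17 [437.33 -87.35   9.2 ] F [-1.17 -9.53 -0.3 ] T [-1.69  0.44  0.06]
-84 27.64 [437.38 -86.68   9.22] F [ -1.51 -10.2   -0.21] T [-1.88  0.47  0.06]
-83 28.12 [437.47 -86.07   9.26] F [ -1.34 -11.13  -0.14] T [-2.05  0.5   0.07]
```

Run:
```python
from h import *
d=-83
while d>-94:
    d-=1; F=step(d,9.1,-0.8)
    y=robot.observe()["tcp_pos"][1]
    if y<-87.1 or F[1]>12: break
```

```text
-84 28.59 [437.48 -86.1    9.17] F [-1.19 -8.73 -0.72] T [-1.57  0.38  0.03]
-85 29.07 [437.44 -86.12   9.04] F [-0.22 -6.52 -1.6 ] T [-1.14  0.23 -0.03]
-86 29.54 [437.38 -86.12   9.02] F [ 0.07 -4.76 -3.62] T [-1.    0.09 -0.1 ]
-87 30.02 [437.34 -86.14   9.  ] F [ 1.21 -1.52 -5.68] T [-0.36 -0.16 -0.16]
-88 30.49 [437.2  -87.25   9.04] F [ 1.8   1.65 -6.63] T [ 0.26 -0.24 -0.15]
```

Run:
```python
from h import *
step(-87.5,8.95,-0.9)
step(-87.5,8.9,-0.9)
```

```text
-87.5 30.94 [437.26 -87.26   8.97] F [ 0.88  0.13 -4.36] T [ 0.03  0.03 -0.08]
-87.5 31.39 [437.28 -87.28   8.93] F [-0.1  -1.04 -2.23] T [-0.16  0.26 -0.09]
```

Run:
```python
from h import *
step(-87.5,8.84,-0.9)
grip(0.5,10); o=st("open"); 
p=np.array(o["tcp_pos"]); robot.servo_line([p[0],p[1],70],feed=60); st("up")
robot.servo_line([p[0]-1,p[1]-70,150],feed=120); st("away")
im,ci=look("side",["wedge_grip","wedge_tip","jar_mid","platform_mid"],.4)
u,v=px([446,-20,80],ci).astype(int); a=cv2.resize(im[v-55:v+55,u-65:u+65],(650,550),interpolation=2); save(a,"s5.png"); print(u,v)
```

```text
-87.5 31.84 [437.27 -87.28   8.93] F [-1.66 -1.72  1.33] T [-0.31  0.59 -0.1 ]
open 32.27 [437.61 -86.86   8.87] F [-0.31 -0.52 -0.24] T [0.06 0.13 0.  ] w 0.503
up 33.44 [437.39 -86.8   69.76] F [ 0.35  0.09 -0.71] T [0.03 0.05 0.05] w 0.499
away 34.48 [ 436.29 -156.18  149.48] F [ 0.24 -0.39  0.35] T [0.05 0.12 0.02] w 0.498
side jar_mid 0.85 [557.8 449.9  42.5]
side jar_mid 0.67 [442.8  37.5  79.7]
side platform_mid 0.7 [445.3  35.3  28.8]
261 196
```

View pics/s5.png

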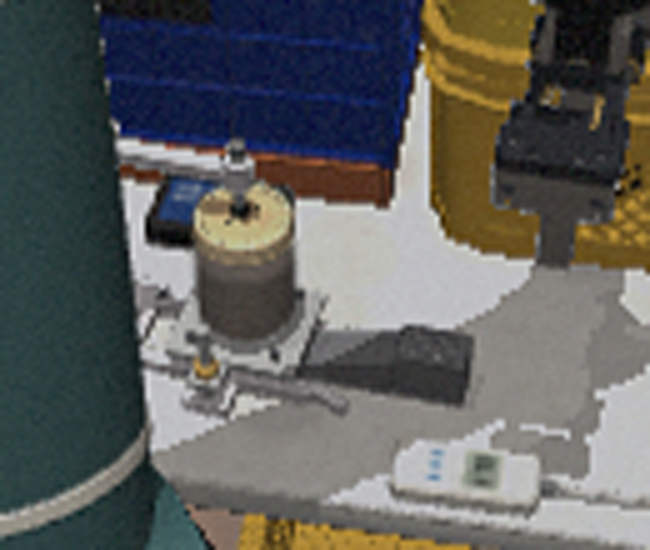

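The picture shows the wedge under the platform (block at (437,360)), the jar upright and raised, the black tip on the cap at (240,210), and the gripper clear of everything.

```bash
python3 -c "
from h import *
robot.hold(0.3); st(); robot.job_done()"
```

```text
35.02 [ 436.58 -156.84  149.96] F [-0.31 -0.14  0.04] T [0.09 0.11 0.02] w 0.501
the job is handed in; nothing more can be done
```

The wedge is in place under the roller, holding the jar against the gauge finger, and I handed the job in at about 35 s of the 58 s allowed. By my estimate the jar bears on the finger with about 5 N; nothing measures that force directly.

**What I did:** I gripped the wedge by its block, set it down in front of the flared rails and slid it in thin end first. I then pushed in 1 mm steps while watching the wrist force.

**Contact and force:**
- The push force stayed near 6 N, then began to rise steadily when the gripper was at y ≈ -89.9 mm. I took that as the cap touching the finger.
- I went on to about 3.9 mm past contact, roughly 7–8 N on the finger, which is more than asked but well under 20 N.
- I drew the wedge back to about 2.6 mm past contact, roughly 0.65 mm of finger travel, or about 5 N. I then took the load off the gripper and let go.

**Last checks:**
- The side picture after release shows the wedge in the channel, the jar upright and raised, and the black tip on the cap.
- The gripper is clear, with the wrist force near zero.
- The network puts the jar's centre about 8–10 mm higher than at the start, against about 7 mm from the wedge's travel. That is within its roughly 4 mm error.
- The network still put `platform_mid` near its rest height, as expected, since that point stays with the stand.

**Less certain:**
- The gripper moved about 0.4 mm in the push direction as it opened. If the wedge moved with it, the force is up to about 1 N higher.
- The wedge rubbed lightly sideways on a rail, at no more than about 4 N, until I shifted it over by about 1 mm.

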